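# Fit the anti-scatter grid to the leaning detector holder

## Robot

A 7-joint arm with a two-finger parallel gripper is mounted at the origin on the work surface. World frame = base frame: x ahead of the robot, y to its left, z up, the work surface at z = 0. Lengths are in m, angles in rad, forces in N, time in s.
With the tool pointing down it reaches from about 0.35 to 0.9 m from the base axis. Payload 7.2 kg.
Tool frame: the origin (TCP) lies midway between the tips of the shut fingers; the grasp point (between the pads) lies 19 mm behind it (env.hold_point_z is the distance from the TCP to the grasp point, in m); z points along the fingers, y is the line along which they close (so a half turn about z gives the same grasp; the last joint's range is limited). The gripper opens to 88 mm and grips with 3 to 60 N. Pads are 20 mm wide; open, the fingers measure 115 mm over their backs; the gripper's body (75 mm by 178 mm) begins 61 mm behind the grasp point.
Start: joints at [1.117, 0.411, -0.013, 1.596, 0.006, 1.134, -0.082], TCP at [0.235, -0.579, 0.223] pointing down, gripper open.
Joint ranges: [-2.95, 2.95], [-0.29, 1.99], [-1.47, 1.44], [0.14, 2.54], [-1.03, 4.17], [0.13, 1.85], [-2.86, 2.86]. Speed limits (rad/s): [2.39, 2.39, 3.01, 3.01, 3.14, 3.14, 3.14].

## Interface

Orientations are given as a unit quaternion [w, x, y, z].
In Python, from station import env gives the robot as it stands.
- The arm moves only by the shell command python3 -m inch 'ROWS' [FORCE]. ROWS is JSON, a list of rows, each an object with "travel": the shift along the tool's x, y, z in m, a list of three; "spin": the turn about the tool's z in degrees; "jaw": the opening, from -1 (shut) to 1 (fully open). A call has 1 to 10 rows; each row is the pose to reach, as a shift and turn from the pose commanded when the call began, along the tool's axes at that moment; what a row does not reach only later rows make up. A row lasts 1/10 s, in which the tool goes at most 50 mm and 8.59 degrees, less where a joint would pass 70% of its speed; a pose out of reach is approached as far as the arm can. A call with a gripper value outside its range is refused whole. The fingers move at their own pace and stop on an object; FORCE is the grip in N (left out, the last holds). Time passes only in rows, so rows that repeat a pose let the fingers close. It gives the time, the measured TCP pose, the force, the opening and the grip force at its end, in the units of the state.
- env.get_obs(): the state, without advancing time (a new reading comes with each control period).
- env.get_image(name): name is "scene" or "top"; returns a dict with "frame" (420x560x3 uint8, red, green, blue), "z_map" (420x560 float32, m along the optical axis (not along the pixel's ray), 0 where there is no reading), "fx", "fy", "cx", "cy" (pixels), "k1" (the pictures are not rectified: a ray, as slopes to the right and down, at radius r is drawn at 1 + k1 r^2 times it, then the intrinsics apply), "world_from_camera" (4x4, takes a point from camera to world coordinates). Camera axes: x right, y down, z forward; pixel columns grow to the right and rows downward; lengths in m; the calibration is good to about 2 mm. A picture is of the moment at which its call begins.
- env.job_done(): hands the job in; it is judged then, once.
Trained networks look in the newest picture that a camera, given by its name, has taken for a name from the list of things; names that differ only in an ending like _2 or _b are one class to them, and where a whole thing is asked for, a point or a joint stands for the part that bears it (a point fixed in the world has none). Each returns a list of dicts, best first, with "confidence" (0 to 1); they miss things now and then, are a little off and sometimes report something else, mostly with a low value. They report only what shows in the picture. A call takes as long as a camera call.
- env.cut_out(label, camera): "pixels" (420x560 bool, what is visible of it) and "centre" ([column, row] in pixels, amid what is visible of it).
- env.pinpoint(label, camera): "centre" ([column, row] in pixels: a listed point, or the origin of a listed thing).
The state is a dict: "t": time; "joint_positions": joint angles; "joint_vel": joint speeds; "tau": joint torques, N m; "tcp_pos": TCP position; "tool_rot": TCP orientation; "contact_force": force on the tool from outside, world axes, zero at the start; "torque": the same for the moment, N m; "gripper_width": opening from 0.0 (shut) to 1.0 (fully open); "gripper_force": force on a finger pad.
Only numpy, scipy, OpenCV 4.12 (cv2) and the standard library are available. Lean on these libraries where they do the work, as an engineer would, in place of code of your own. Each camera call takes 0.05 s, during which the arm holds its last target. There are 200 camera calls.

## Task

Take the anti-scatter grid (the longest and tallest plate, with the ruled face) out of the cassette rack, slide it end-on into the narrow gap between detector and front guard on the leaning holder, and push it fully home against the end stop, sitting on the ledge. Then raise the wire bail lying flat at the mouth of the gap and swing it over until its bar lies in its hook behind the tail of the grid. Leave the two cassettes in the rack and do not disturb the other things on the bench.

Things in the scene. Friction and masses are not known exactly. Their poses are not given: they have to be found in the camera images.
- grid: Anti-scatter grid: flat rigid plate with aluminium frame and finely ruled grey face, 10 mm thick (its x), 180 mm long (its y), 110 mm high (its z), about 0.25 kg. Origin at the middle of its lower long edge; z runs up the plate. Starts standing on edge in one of the rack's slots, free to lean up to 3 deg. Faces and ends are alike.
- rack: Cassette rack fixed on the bench: base 175 x 130 x 8 mm with three parallel upright slots 50 mm apart (at x = -50, 0, +50 mm of its frame), each 12.5 mm wide between steel cheeks 100 mm long (along y) that reach 50 mm above the bench. Plates stand on the base, 40 mm clear of one another. Origin at the centre of the base on the bench, z up.
- slot: The gap of the detector holder, a frame leaning 30 deg from vertical. Origin at the gap's mouth, midway between its faces, on top of the ledge. y: horizontal, the way the grid is pushed in. z: up along the leaning gap; its top leans towards the robot (-x of the holder). x: across the gap. Black detector face (105 mm high along z) at x = -6.25 mm, y = 0 to 165; end stop, 100 mm high, at y = 165 mm.
- guard_edge (a point): Start of the parallel part of the grey front guard (face at x = +6.25 mm of slot, 85 mm high, from y = 12 mm to the end stop), at ledge height. The gap between guard and detector is 12.5 mm wide. From here out to y = -8 mm the guard flares outwards 25 deg as a lead-in.
- run_in (a point): Outer upper corner of the run-in strip: the ledge and this 6 mm thick strip behind the grid reach out of the mouth to y = -55 mm (slot frame); the strip is 58 mm high along z, its face at x = -5.75 mm. Open in front and above: the grid can be let go with at least 50 mm of its nose in the gap, leaning on the strip, and pushed on by its tail end.
- gap_home (a point): Where the origin of the grid is when fully home (y = 75 mm of slot, on the ledge). The axes of the grid are then parallel to those of slot, and its tail stands out of the mouth to y = -15 mm.
- holder: The fixed detector holder: grey base plate 12 mm thick, from y = -70 to +180 mm and x = -75 to +75 mm of its frame. Origin on the bench, z up, y parallel to y of slot; the slot origin is at (30, 0, 44) mm. Struts behind the detector (-x side). Highest point 136 mm over the bench.
- bail (a joint): Angle of the wire retaining bail in rad: 0 lying flat, pointing to -y of the holder; 1.571 upright; 1.864 its stop, lying in its hook over the grid's tail. Its pivots are stiff (about 1 N at the bar), so it stays wherever it is left.
- bail_bar (a point): Middle of the bail's crossbar, which is parallel to x of the holder, with a black round sleeve of 12 mm diameter and 112 mm length. 90 mm from the pivot; when flat, 20 mm above the bench, beyond the edge of the base. From 25 to 55 mm to the +x side (holder) of this point nothing else stands near the bar all the way up, so fingers can stay on it there.
- bail_hook (a point): Where the bar's axis crosses the small steel hook on the guard's mouth edge when the bail is home; 106 mm over the bench, 14 mm to the +x side of the bar's middle. The hook, 12 mm wide, is open upwards and towards the mouth side (-y). The bar then clears the tail of a fully home grid by 3 mm.
- bail_pivot (a point): Pivot axis of the bail (parallel to x of the holder), 50 mm before the mouth of the gap (y = -50 mm of the holder) and 20 mm above the bench; the two legs are 65 mm to either side.
- cassette_a: Black imaging cassette, 130 mm long, 90 mm high, 10 mm thick, standing in another slot of the rack; stays there. Origin at the middle of its lower edge.
- cassette_b: Black imaging cassette, 100 mm long, 85 mm high, 10 mm thick, standing in the remaining slot; stays there. Origin at the middle of its lower edge.
- jar: White specimen pot with red cap, 44 mm diameter, 65 mm high, bystander. Origin under its centre.
- bottle: Amber bottle, 34 mm diameter, 70 mm high, bystander. Origin under its centre.
- marker: Marker pen, 134 mm long, 14 mm thick, lying on the bench, bystander. Origin under its barrel.

How it is judged:
By the outcome, as a careful person would: the job done as asked, in the order asked, and still so for the second after the job is handed in, with the robot touching nothing.
It also fails if it takes over 72 s, if anything falls off the work surface, if the arm or the gripper's body presses on something with over 40 N, if the wrist force passes 120 N, or if a joint passes its speed limit or range.

## Working session

There is one attempt and no reset: what is moved stays moved. The work goes in short steps, Python scripts to look and compute and a shell command to move; the robot and the scene stay as the last step left them, time stands still between calls to the robot, and variables do not carry over. Pictures are saved under pics/ and viewed, at most 10 in all, crops included, and the job is handed in when it is done.

```bash
ls; mkdir -p pics
cat > h.py <<'E'
import numpy as np, cv2
from station import env
from scipy.spatial.transform import Rotation as R
def ray(im,px):
    K=np.array([[im['fx'],0,im['cx']],[0,im['fy'],im['cy']],[0,0,1.]])
    u=np.array([(px[0]-im['cx'])/im['fx'],(px[1]-im['cy'])/im['fy']]); v=u.copy()
    for _ in range(20): v=u/(1+im['k1']*(v@v))
    return v
def world(im,px,z=None,depth=None):
    v=ray(im,px); T=np.array(im['world_from_camera'])
    d=T[:3,:3]@np.array([v[0],v[1],1]); o=T[:3,3]
    if depth is not None: return o+d*depth
    return o+d*(z-o[2])/d[2]
def cloud(im):
    H,W=im['z_map'].shape; c,r=np.meshgrid(np.arange(W),np.arange(H))
    u=np.stack([(c-im['cx'])/im['fx'],(r-im['cy'])/im['fy']],-1); v=u.copy()
    for _ in range(20): v=u/(1+im['k1']*(v**2).sum(-1,keepdims=True))
    p=np.concatenate([v,np.ones((H,W,1))],-1)*im['z_map'][...,None]
    T=np.array(im['world_from_camera']); return p@T[:3,:3].T+T[:3,3]
E
python3 - <<'E'
from h import *
np.set_printoptions(precision=4,suppress=True)
for n in ['scene','top']:
    im=env.get_image(n); cv2.imwrite(f'pics/{n}0.png',im['frame'][...,::-1])
    np.savez(f'{n}0.npz',**im)
    print(n,im['fx'],im['k1'],np.array(im['world_from_camera']))
    for l in ['grid','rack','slot','guard_edge','run_in','gap_home','holder','bail_bar','bail_hook','bail_pivot','cassette_a','cassette_b','jar','bottle','marker']:
        p=env.pinpoint(l,n)
        print(l,[(np.round(q['centre'],1),round(q['confidence'],2)) for q in p[:2]])
print(env.get_obs(),env.hold_point_z)
E
```

```text
pics
scene 404.389540652349 -0.11295920878872191 [[-0.805   0.3099 -0.506   0.9902]
 [ 0.593   0.4468 -0.6698  0.5569]
 [ 0.0185 -0.8393 -0.5434  0.5525]
 [ 0.      0.      0.      1.    ]]
grid [(array([240.6, 206.2]), 0.8)]
rack [(array([258.6, 202.5]), 0.96)]
slot [(array([315.1, 289.1]), 0.62), (array([319.6, 303.9]), 0.6)]
guard_edge [(array([325.9, 309. ]), 0.56), (array([308.9, 222.4]), 0.15)]
run_in [(array([316. , 258.5]), 0.84)]
gap_home [(array([255.2, 203.6]), 0.48)]
holder [(array([332.1, 313.8]), 0.83), (array([258.9, 204.1]), 0.74)]
bail_bar [(array([285.7, 262.3]), 0.91)]
bail_hook [(array([315.9, 268.9]), 0.82)]
bail_pivot [(array([313.4, 290.6]), 0.96)]
cassette_a [(array([258.2, 204.2]), 0.96), (array([265.9, 196.8]), 0.56)]
cassette_b [(array([258.2, 204.2]), 0.96), (array([265.9, 196.8]), 0.56)]
jar [(array([309.6, 222.2]), 0.63)]
bottle [(array([185.2, 250.9]), 0.97)]
marker [(array([424. , 283.1]), 0.82)]
top 499.7816935456699 0.03293461042091889 [[-0.0218 -0.9951  0.0965  0.4307]
 [-0.9998  0.0221  0.0014 -0.0134]
 [-0.0035 -0.0965 -0.9953  1.1866]
 [ 0.      
[... 673 characters left out ...]
. , 228.1]), 0.59)]
jar [(array([282., 245.]), 0.8)]
bottle [(array([315.7, 127. ]), 0.69)]
marker [(array([161.5, 276.9]), 0.55), (array([361. , 248.1]), 0.31)]
{'t': 1.6, 'joint_positions': array([ 1.1168,  0.4111, -0.0127,  1.5962,  0.0056,  1.1343, -0.0822]), 'joint_vel': array([0.0002, 0.0001, 0.0001, 0.0009, 0.0009, 0.0001, 0.0012]), 'tau': array([  0.0001, -58.7721,   0.6407, -29.1377,  -0.0539,   0.0105,
         0.    ]), 'tcp_pos': array([ 0.2352, -0.5791,  0.2227]), 'tool_rot': array([ 0.    ,  0.9814,  0.1917, -0.    ]), 'contact_force': array([0.2777, 0.7213, 1.0376]), 'torque': array([-0.0562,  0.0033, -0.0052]), 'gripper_force': 0.0, 'gripper_width': 1.0029162896349668} 0.0187
```

View pics/top0.png

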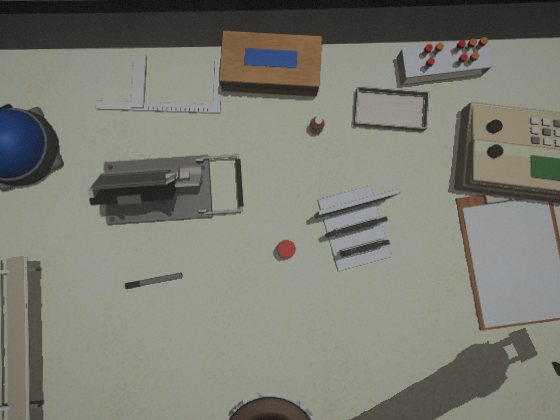

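View pics/scene0.png

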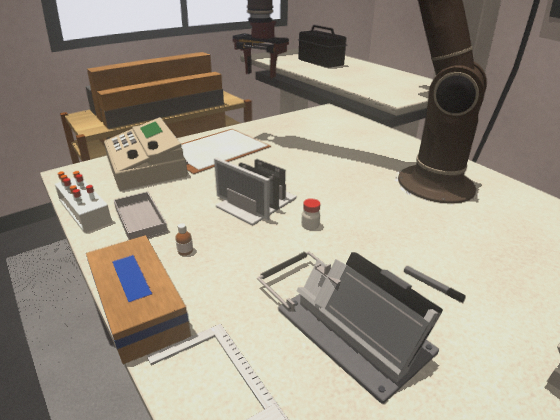

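Run:
```python
from h import *
np.set_printoptions(precision=4,suppress=True)
ld=lambda n:{k:(v if v.ndim else float(v)) for k,v in np.load(n).items()}
t=ld('top0.npz'); s=ld('scene0.npz')
for n,pt,ps,z in [('pivot',(203.7,184.9),(313.4,290.6),.02),('bar',(236.3,182.1),(285.7,262.3),.02),('hook',(182.6,174.2),(315.9,268.9),.106),('slot',(174.6,173.6),(315.1,289.1),.044),('runin',(200.2,180.2),(316,258.5),.044+.058*.866-.003),('rack',(355.9,228.9),(258.6,202.5),0),('guard',(171.5,168.5),(325.9,309),.041),('holder',(184.7,186.5),(332.1,313.8),0),('jar',(282,245),(309.6,222.2),0),('bottle',(315.7,127),(185.2,250.9),0),('marker',(161.5,276.9),(424,283.1),0)]:
    print(n,world(t,pt,z),world(s,ps,z))
C=cloud(t); z=C[...,2]
m=(z>.1)&(C[...,1]<.05)&(C[...,1]>-.45)
for lo,hi in [(.1,.14),(.075,.1)]:
    m=((z>lo)&(z<hi)&(C[...,0]>.15)&(C[...,0]<.8)).astype('uint8')
    n,l,st,c=cv2.connectedComponentsWithStats(m)
    for i in range(1,n):
        if st[i,4]>30:
            P=C[l==i]; r=cv2.minAreaRect(P[:,:2].astype('f4')*1000); print(lo,st[i],P.mean(0),np.median(P[:,2]),r)
```

```text
pivot [0.6    0.1424 0.02  ] [0.6016 0.1468 0.02  ]
bar [0.605  0.0656 0.02  ] [0.5943 0.0497 0.02  ]
hook [0.6121 0.1768 0.106 ] [0.6269 0.1751 0.106 ]
slot [0.6243 0.2061 0.044 ] [0.6141 0.1641 0.044 ]
runin [0.6003 0.1405 0.0912] [0.596  0.1406 0.0912]
rack [ 0.4895 -0.2151  0.    ] [ 0.4906 -0.2069  0.    ]
guard [0.637  0.2138 0.041 ] [0.6288 0.2107 0.041 ]
holder [0.6    0.1906 0.    ] [0.5985 0.1988 0.    ]
jar [ 0.4552 -0.039   0.    ] [ 0.4395 -0.0583  0.    ]
bottle [ 0.7382 -0.1273  0.    ] [ 0.7381 -0.1276  0.    ]
marker [0.3868 0.246  0.    ] [0.3892 0.2482 0.    ]
0.1 [   0  112   28   55 1177] [0.6971 0.5462 0.1119] 0.11212360363411977 ((699.7597045898438, 546.2611083984375), (120.70506286621094, 58.836971282958984), 1.336403727531433)
0.1 [489 144  14  13 134] [ 0.6498 -0.5085  0.1046] 0.10447368614148467 ((650.0712280273438, -508.21826171875), (27.174842834472656, 27.259546279907227), 1.7937568426132202)
0.1 [ 472  165   88   28 1296] [ 0.5853 -0.55    0.104 ] 0.10375424567969449 ((591.1710205078125, -547.1190185546875), (186.44224548339844, 45.348121643066406), 81.
[... 1051 characters left out ...]
 [ 98 180 102  14 368] [0.5896 0.2347 0.0894] 0.08958410081010793 ((582.0536499023438, 252.968994140625), (28.86634635925293, 220.37269592285156), 5.542212963104248)
0.075 [328 217  59  20 247] [ 0.4904 -0.2025  0.0966] 0.09707308332916487 ((490.5525817871094, -202.99960327148438), (10.263617515563965, 129.5883331298828), 14.115339279174805)
0.075 [343 240  46  16 230] [ 0.4439 -0.2199  0.0917] 0.09241365280271208 ((443.8702087402344, -220.8196258544922), (10.131153106689453, 100.42383575439453), 14.133115768432617)
0.075 [  18  256   12  141 1193] [0.2932 0.5198 0.0908] 0.09340562838898014 ((296.46136474609375, 521.9105834960938), (293.1888427734375, 32.519229888916016), 2.5357229709625244)
```

Run:
```python
from h import *
np.set_printoptions(precision=4,suppress=True)
ld=lambda n:{k:(v if v.ndim else float(v)) for k,v in np.load(n).items()}
t=ld('top0.npz'); s=ld('scene0.npz')
for n,im in [('top',t),('scene',s)]:
    C=cloud(im); x,y,z=np.moveaxis(C,-1,0)
    roi=(x>.48)&(x<.72)&(y>.02)&(y<.42)
    b=(y<.1)&(y>-.3)&(x>.3)&(x<.8)&(z<.004)&(z>-.01); print(n,'bench z',np.median(z[b]))
    m=roi&(z>.008)&(z<.017)&(y>.1); m=cv2.morphologyEx(m.astype('uint8'),cv2.MORPH_OPEN,np.ones((3,3)))>0
    P=C[m]; print('base',len(P),np.median(P[:,2]),cv2.minAreaRect(P[:,:2].astype('f4')*1000))
    m=roi&(z>.01)&(z<.035)&(y<.12); m=cv2.morphologyEx(m.astype('uint8'),cv2.MORPH_OPEN,np.ones((2,2)))>0
    P=C[m]; print('bail',len(P),np.median(P[:,2]),cv2.minAreaRect(P[:,:2].astype('f4')*1000))
    # points in provisional holder frame: histogram of planes with normal (cos30,sin30)
    a=np.radians(5.3); H0=np.array([.5985,.1925,0]); Rz=R.from_euler('z',a).as_matrix()
    Q=(C-H0)@Rz
    sx=np.cos(np.pi/6)*(Q[...,0]-.03)+.5*(Q[...,2]-.044); sz=-.5*(Q[...,0]-.03)+np.cos(np.pi/6)*(Q[...,2]-.044)
    for nm,sel in [('det',(Q[...,1]>.02)&(Q[...,1]<.15)&(sz>.088)&(sz<.102)),('guard',(Q[...,1]>.02)&(Q[...,1]<.15)&(sz>.02)&(sz<.075)),('strip',(Q[...,1]>-.05)&(Q[...,1]<-.012)&(sz>.01)&(sz<.055))]:
        sel=sel&(abs(sx)<.03); h,e=np.histogram(sx[sel]*1000,np.arange(-30,31,2)); print(nm,[(int(e[i]),int(h[i])) for i in range(30) if h[i]>5])
        if sel.sum()>50:
            i=h.argmax(); k=sel&(sx*1000>e[i]-3)&(sx*1000<e[i]+5)
            A=np.c_[Q[...,1][k],sz[k],np.ones(k.sum())]; print('  fit sx=a*y+b*sz+c',np.linalg.lstsq(A,sx[k],rcond=None)[0], 'y range',np.percentile(Q[...,1][k],[1,99]))
```

```text
top bench z -0.0005397762010308504
base 2766 0.011479503132119984 ((592.9275512695312, 253.28663635253906), (149.64332580566406, 247.9107666015625), 2.9875950813293457)
bail 381 0.026572804808809414 ((542.9338989257812, 71.28286743164062), (263.838134765625, 97.06333923339844), 16.836702346801758)
det [(-18, 9), (-16, 6), (-14, 10), (-10, 12), (-8, 45), (-6, 62), (-4, 39)]
  fit sx=a*y+b*sz+c [ 0.0295 -0.0809 -0.0002] y range [0.0229 0.1494]
guard [(-10, 10), (-8, 87), (-6, 88), (-4, 55), (8, 119), (10, 212), (12, 153), (14, 8)]
  fit sx=a*y+b*sz+c [0.0341 0.003  0.0081] y range [0.0215 0.1489]
strip [(-12, 18), (-10, 83), (-8, 6)]
  fit sx=a*y+b*sz+c [ 0.0338  0.0023 -0.0082] y range [-0.0491 -0.0124]
scene bench z 0.0005520468604045536
base 3717 0.012391332279017897 ((596.77490234375, 253.70376586914062), (150.67027282714844, 251.2744903564453), 3.338054656982422)
bail 433 0.02662146550213884 ((788.0371704101562, 266.27593994140625), (699.6091918945312, 111.66534423828125), 46.3155632019043)
det [(-8, 59), (-6, 191), (-4, 258), (-2, 139), (0, 13)]
  fit sx=a*y+b*sz+c [ 0.0359  0.0039 -0.007 ] y range [0.0225 0.1491]
guard [(8, 85), (10, 627), (12, 967), (14, 764), (16, 127)]
  fit sx=a*y+b*sz+c [0.0366 0.004  0.0097] y range [0.0216 0.1488]
strip [(-10, 43), (-8, 180), (-6, 68), (16, 12)]
  fit sx=a*y+b*sz+c [ 0.0354  0.0055 -0.0057] y range [-0.0495 -0.0165]
```

Run:
```python
from h import *
ld=lambda n:{k:(v if v.ndim else float(v)) for k,v in np.load(n).items()}
t=ld('top0.npz'); s=ld('scene0.npz')
a=cv2.resize(t['frame'][145:230,80:250],None,fx=4.4,fy=4.4,interpolation=3)
cv2.imwrite('pics/topc.png',a[...,::-1])
a=cv2.resize(s['frame'][240:400,250:450],None,fx=3.7,fy=3.7,interpolation=3)
cv2.imwrite('pics/scenec.png',a[...,::-1])
```

```text
(no output)
```

View pics/scenec.png

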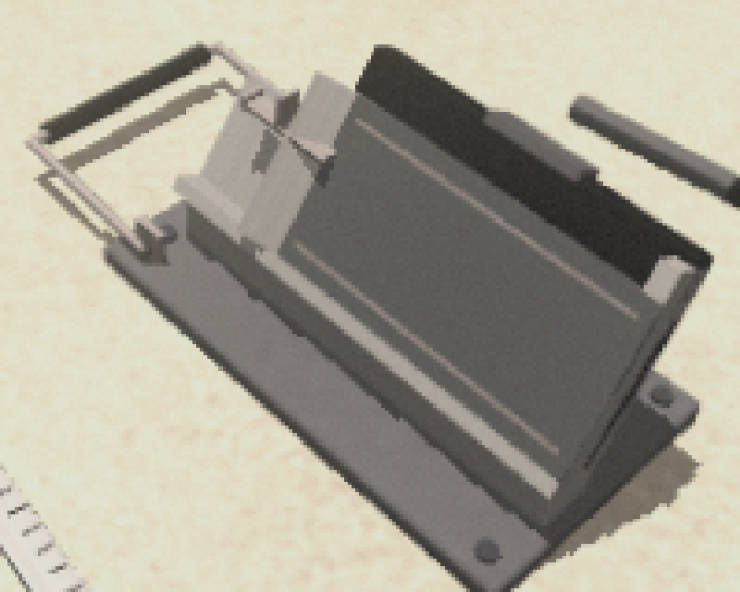

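View pics/topc.png

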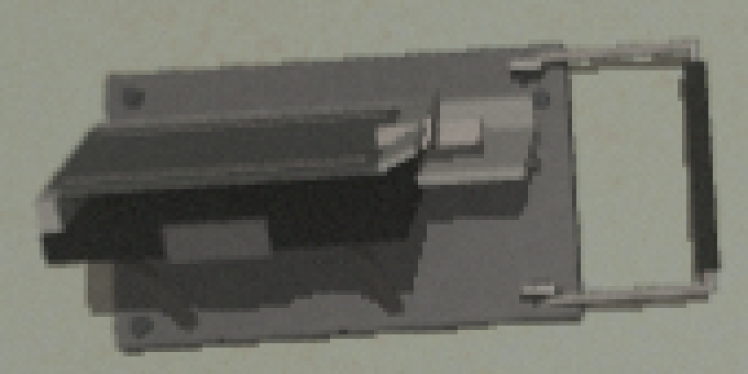

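```bash
cat >> h.py <<'E'
YAW=np.radians(3.1); HO=np.array([.5979,.1986,0]); RZ=R.from_euler('z',YAW).as_matrix()
def hold(x,y,z): return HO+RZ@np.array([x,y,z])
E
python3 - <<'E'
from h import *
np.set_printoptions(precision=4,suppress=True)
ld=lambda n:{k:(v if v.ndim else float(v)) for k,v in np.load(n).items()}
for n in ['top','scene']:
    C=cloud(ld(n+'0.npz')); Q=(C-HO)@RZ
    sx=np.cos(np.pi/6)*(Q[...,0]-.03)+.5*(Q[...,2]-.044); sz=-.5*(Q[...,0]-.03)+np.cos(np.pi/6)*(Q[...,2]-.044)
    for nm,sel,c in [('det',(Q[...,1]>.02)&(Q[...,1]<.15)&(sz>.088)&(sz<.102),-.006),('strip',(Q[...,1]>-.05)&(Q[...,1]<-.015)&(sz>.01)&(sz<.055),-.006),('guardout',(Q[...,1]>.02)&(Q[...,1]<.15)&(sz>.02)&(sz<.075),.011)]:
        k=sel&(abs(sx-c)<.006); A=np.c_[Q[...,1][k],sz[k],np.ones(k.sum())]; print(n,nm,k.sum(),np.median(sx[k]),np.linalg.lstsq(A,sx[k],rcond=None)[0])
    # hook points
    k=(Q[...,2]>.093)&(Q[...,2]<.125)&(Q[...,1]>-.06)&(Q[...,1]<-.004)&(abs(Q[...,0])<.06)
    print('hook',k.sum(),np.percentile(Q[k],[2,25,50,75,98],axis=0) if k.any() else '')
    k=(Q[...,2]>.013)&(Q[...,2]<.035)&(Q[...,1]<-.12)&(Q[...,1]>-.16)&(abs(Q[...,0])<.045)
    print('bar',k.sum(),np.percentile(Q[k],[2,50,98],axis=0))
for g in (0,.01):
  print(g)
d=np.array([-np.sin(np.radians(14.19)),np.cos(np.radians(14.19))])
print('grasp point grid y=+10:',np.array([.5418,-.2022])+.01*d)
E
```

```text
top det 141 -0.007633245694274329 [ 0.006  -0.0124 -0.007 ]
top strip 97 -0.007869408218739007 [-0.0058  0.0051 -0.0083]
top guardout 486 0.008547999792673818 [0.0016 0.0015 0.0083]
hook 96 [[-0.0076 -0.037   0.0936]
 [ 0.0074 -0.0273  0.0971]
 [ 0.0109 -0.0193  0.0989]
 [ 0.0145 -0.0126  0.1028]
 [ 0.0183 -0.0055  0.1177]]
bar 190 [[-0.0434 -0.1451  0.0232]
 [ 0.0006 -0.1398  0.0291]
 [ 0.0432 -0.1336  0.0341]]
scene det 670 -0.006157435013826235 [ 0.0043 -0.0107 -0.0055]
scene strip 238 -0.005515099481339229 [-0.0027  0.0093 -0.0058]
scene guardout 2591 0.010428572218803743 [0.004  0.0019 0.01  ]
hook 158 [[ 0.0072 -0.0359  0.0957]
 [ 0.0121 -0.0265  0.0998]
 [ 0.0161 -0.012   0.102 ]
 [ 0.0194 -0.0102  0.1104]
 [ 0.0215 -0.0043  0.1204]]
bar 233 [[-0.0428 -0.1437  0.023 ]
 [ 0.0021 -0.1366  0.0298]
 [ 0.0429 -0.1334  0.0329]]
0
0.01
grasp point grid y=+10: [ 0.5393 -0.1925]
```

```bash
P='{"travel":[0.4284,-0.2517,0.0727],"spin":-82.1,"jaw":-0.1}'; python3 -m inch '[{"travel":[0.4284,-0.2517,0.0727],"spin":-82.1,"jaw":-0.1},{"travel":[0.4284,-0.2517,0.0727],"spin":-82.1,"jaw":-0.1},{"travel":[0.4284,-0.2517,0.0727],"spin":-82.1,"jaw":-0.1},{"travel":[0.4284,-0.2517,0.0727],"spin":-82.1,"jaw":-0.1},{"travel":[0.4284,-0.2517,0.0727],"spin":-82.1,"jaw":-0.1},{"travel":[0.4284,-0.2517,0.0727],"spin":-82.1,"jaw":-0.1},{"travel":[0.4284,-0.2517,0.0727],"spin":-82.1,"jaw":-0.1},{"travel":[0.4284,-0.2517,0.0727],"spin":-82.1,"jaw":-0.1},{"travel":[0.4284,-0.2517,0.0727],"spin":-82.1,"jaw":-0.1},{"travel":[0.4284,-0.2517,0.0727],"spin":-82.1,"jaw":-0.1}]' 20; python3 -c "
from h import *
o=env.get_obs();print(o['joint_positions'],o['tool_rot'],o['gripper_width'])
print('tool x,y yaw',[np.degrees(np.arctan2(v[1],v[0])) for v in R.from_quat(o['tool_rot'][[1,2,3,0]]).as_matrix().T[:2]])"
```

```text
t: 2.6
tcp_pos: [0.5371, -0.1849, 0.1503]
tool_rot: [0.0, 0.612, 0.791, 0.0]
contact_force: [0.5, 0.5, -0.1]
gripper_width: 0.454
gripper_force: 0.0
[ 0.60070985  0.43068909 -0.46358691  1.79446813  0.22877128  0.96879671
  0.29641147] [3.95513200e-04 6.12223299e-01 7.90684810e-01 7.80080712e-05] 0.45360804521396264
tool x,y yaw [np.float64(104.49911124275741), np.float64(14.499129692722903)]
```

```bash
python3 -m inch '[{"travel":[0,0,0.025],"spin":0,"jaw":-0.1},{"travel":[0,0,0.041],"spin":0,"jaw":-0.1},{"travel":[0,0,0.041],"spin":0,"jaw":-0.5},{"travel":[0,0,0.041],"spin":0,"jaw":-1},{"travel":[0,0,0.041],"spin":0,"jaw":-1},{"travel":[0,0,0.041],"spin":0,"jaw":-1},{"travel":[0,0,0.041],"spin":0,"jaw":-1},{"travel":[0,0,0.041],"spin":0,"jaw":-1}]' 40
python3 -m inch '[{"travel":[0,0,0],"spin":0,"jaw":-1},{"travel":[0,0,-0.01],"spin":0,"jaw":-1},{"travel":[0,0,-0.02],"spin":0,"jaw":-1},{"travel":[0,0,-0.03],"spin":0,"jaw":-1},{"travel":[0,0,-0.03],"spin":0,"jaw":-1}]'
```

```text
t: 3.4
tcp_pos: [0.537, -0.1868, 0.1104]
tool_rot: [0.001, 0.614, 0.789, 0.0]
contact_force: [1.2, 0.3, 5.0]
gripper_width: 0.11
gripper_force: 40.0
t: 3.9
tcp_pos: [0.5364, -0.1866, 0.1409]
tool_rot: [0.001, 0.614, 0.789, 0.0]
contact_force: [-0.8, 0.4, -1.9]
gripper_width: 0.112
gripper_force: 39.8
```

```bash
cat > tilt.py <<'E'
from h import *
def tcp(th,h=7.6,clr=1.0,bx=0.):
    """TCP (x,z) mm in holder frame, plate leaning th deg, back-bottom corner on the strip"""
    ph=np.radians(30-th); t=np.radians(th)
    sx,sz=-5.75+bx,10*np.sin(ph)+clr; c,s=np.cos(np.pi/6),.5
    B=np.array([30+c*sx-s*sz,44+s*sx+c*sz]); u=np.array([-np.sin(t),np.cos(t)]); n=np.array([np.cos(t),np.sin(t)])
    tb=B+110*u; mid=B+5*n+110*u
    z=mid[1]-h
    F=B+10*n; k=(z-F[1])/u[1]; xf=(F+k*u)[0]   # front face at tip height
    return np.array([(tb[0]+xf)/2,z]), xf-tb[0]
E
python3 - <<'E'
from tilt import *
for th in (0,5,10,15,20,25,30): print(th,*tcp(th))
E
python3 -m inch '[{"travel":[0,0,-0.03],"spin":0,"jaw":-1},{"travel":[0,0,-0.055],"spin":0,"jaw":-1},{"travel":[0,0,-0.055],"spin":0,"jaw":-1}]'
python3 - <<'E'
from tilt import *
np.set_printoptions(precision=4,suppress=True)
im=env.get_image('scene'); cv2.imwrite('pics/s1.png',cv2.resize(im['frame'][60:300,150:470],None,fx=2.4,fy=2.4)[...,::-1])
C=cloud(env.get_image('top'));C2=cloud(im)
o=env.get_obs(); T=o['tcp_pos']; Rt=R.from_quat(o['tool_rot'][[1,2,3,0]]).as_matrix()
for c in (C,C2):
    q=(c-T)@Rt; k=(abs(q[...,1])<.02)&(abs(q[...,0])<.15)&(q[...,2]>.012)&(q[...,2]<.09)
    P=q[k]; print(k.sum(),'x',np.percentile(P[:,0],[1,99]),'fit y=a x+b z+c',np.linalg.lstsq(np.c_[P[:,0],P[:,2],np.ones(len(P))],P[:,1],rcond=None)[0])
    k=(abs(q[...,1])<.012)&(abs(q[...,0])<.12)&(q[...,2]>-.03)&(q[...,2]<.004)
    P=q[k]; print('top',k.sum(),np.percentile(P[:,0],[1,99])); 
    for a,b in ((-.1,-.06),(-.06,-.02),(.025,.07)):
        s=P[(P[:,0]>a)&(P[:,0]<b)]; print(a,np.percentile(s[:,2],[5,50]) if len(s) else '')
print(T,Rt[:,0])
E
```

```text
0 [ 27.02035393 148.72115242] 9.999999999999996
5 [ 18.15262418 148.06820242] 10.664986520972484
10 [  9.37958211 146.55010045] 11.341256877874091
15 [  0.77737569 144.1784002 ] 12.042423895972284
20 [ -7.57733985 140.97115174] 12.785525746732247
25 [-15.60725021 136.95276416] 13.592366731973698
30 [-23.23390019 132.15381982] 14.49149175665961
t: 4.2
tcp_pos: [0.5374, -0.1868, 0.1972]
tool_rot: [0.002, 0.614, 0.789, 0.001]
contact_force: [0.1, 0.1, -2.7]
gripper_width: 0.111
gripper_force: 39.8
44 x [0.0134 0.0732] fit y=a x+b z+c [ 0.098   0.0252 -0.0095]
top 149 [0.0139 0.0728]
-0.1 
-0.06 
0.025 [-0.0109 -0.0083]
1690 x [-0.1044  0.0709] fit y=a x+b z+c [-0.0045  0.0336  0.0064]
top 461 [-0.1061  0.0709]
-0.1 [-0.0115 -0.0062]
-0.06 [-0.0109 -0.0055]
0.025 [-0.0109 -0.0051]
[ 0.5355 -0.1866  0.1939] [-0.2451  0.9695 -0.0004]
```

View pics/s1.png

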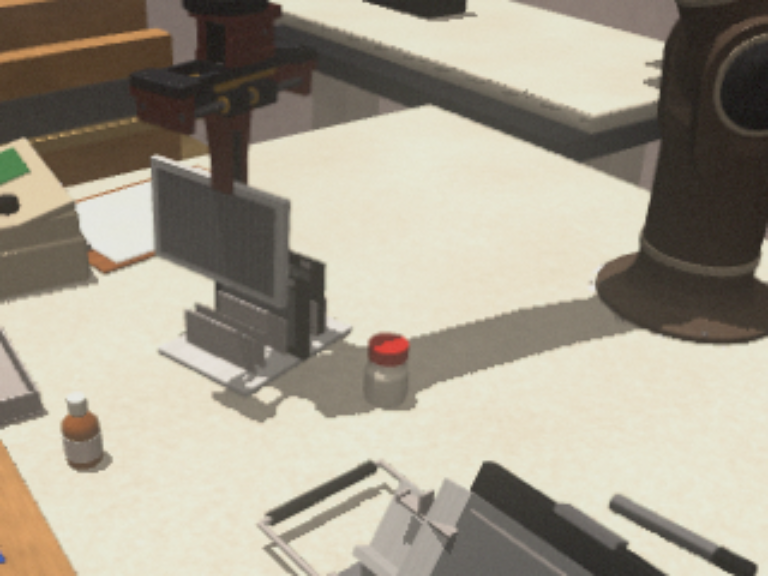

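```bash
cat > go.py <<'E'
import sys
from tilt import *
# go.py x y z (mm, holder frame): shift in tool axes and spin to reach yaw 3.1
def go(x,y,z,yaw=3.1):
    o=env.get_obs(); M=R.from_quat(o['tool_rot'][[1,2,3,0]]).as_matrix(); ty=np.degrees(np.arctan2(M[1,0],M[0,0]))
    Q=(o['tcp_pos']-HO)@RZ*1000
    a=np.radians(ty); D=np.array([[np.cos(a),np.sin(a),0],[np.sin(a),-np.cos(a),0],[0,0,-1]])
    print('now',np.round(Q,1),'shift',np.round(D@(hold(x/1e3,y/1e3,z/1e3)-o['tcp_pos']),4),'spin',round(ty-(90+yaw),2),'F',np.round(o['contact_force'],1),'w',round(o['gripper_width']*88,1))
if __name__=='__main__': go(*map(float,sys.argv[1:4]))
E
python3 go.py 39 -112 194; python3 go.py 39 -112 164
```

```text
now [ -83.1 -381.2  193.9] shift [ 2.407e-01  1.716e-01 -1.000e-04] spin 11.09 F [-0.2 -0.7 -3.4] w 9.5
now [ -83.1 -381.2  193.9] shift [0.2407 0.1716 0.0299] spin 11.09 F [-0.2 -0.7 -3.4] w 9.5
```

```bash
python3 -m inch '[{"travel":[0.012,0.009,0],"spin":0,"jaw":-1},{"travel":[0.042,0.030,0],"spin":2,"jaw":-1},{"travel":[0.072,0.051,0],"spin":4,"jaw":-1},{"travel":[0.108,0.077,0],"spin":6,"jaw":-1},{"travel":[0.144,0.103,0],"spin":8,"jaw":-1},{"travel":[0.180,0.129,0],"spin":10,"jaw":-1},{"travel":[0.210,0.150,0],"spin":11.1,"jaw":-1},{"travel":[0.228,0.163,0],"spin":11.1,"jaw":-1},{"travel":[0.2407,0.1716,0.010],"spin":11.1,"jaw":-1},{"travel":[0.2407,0.1716,0.030],"spin":11.1,"jaw":-1}]'
python3 -m inch '[{"travel":[0,0,0],"spin":0,"jaw":-1},{"travel":[0,0,0],"spin":0,"jaw":-1}]'
python3 - <<'E'
from go import *
im=env.get_image('scene'); cv2.imwrite('pics/s2.png',cv2.resize(im['frame'][170:350,200:440],None,fx=3.3,fy=3.3)[...,::-1])
go(27,-112,150)
np.set_printoptions(precision=4,suppress=True)
o=env.get_obs(); T=o['tcp_pos']; M=R.from_quat(o['tool_rot'][[1,2,3,0]]).as_matrix(); q=(cloud(im)-T)@M
k=(abs(q[...,1])<.018)&(abs(q[...,0])<.15)&(q[...,2]>.012)&(q[...,2]<.085); P=q[k]
print(k.sum(),np.percentile(P[:,0],[1,99]),np.linalg.lstsq(np.c_[P[:,0],P[:,2],np.ones(len(P))],P[:,1],rcond=None)[0])
E
```

```text
t: 5.3
tcp_pos: [0.6437, 0.0933, 0.1634]
tool_rot: [-0.0, 0.686, 0.727, 0.001]
contact_force: [0.2, 0.2, -2.9]
gripper_width: 0.109
gripper_force: 39.8
t: 5.5
tcp_pos: [0.6425, 0.0883, 0.1629]
tool_rot: [-0.001, 0.688, 0.726, -0.001]
contact_force: [0.1, -0.1, -2.8]
gripper_width: 0.107
gripper_force: 39.8
now [  39.3 -112.6  163.9] shift [ 0.0006 -0.0123  0.0139] spin -0.05 F [ 0.9 -0.4 -2.2] w 9.7
2265 [-0.1052  0.1186] [-0.0361 -0.0134  0.0052]
```

View pics/s2.png

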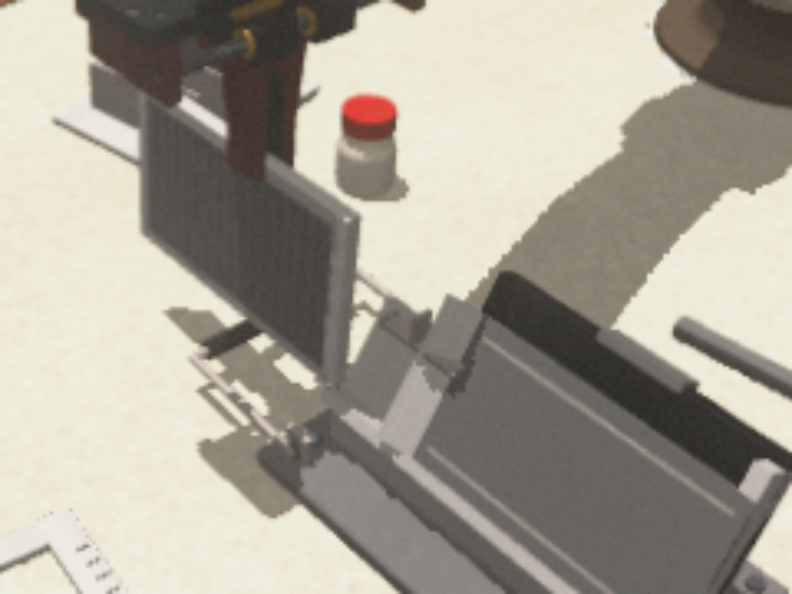

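```bash
python3 -m inch '[{"travel":[0,0,0.005],"spin":0,"jaw":-1},{"travel":[0,-0.004,0.010],"spin":0,"jaw":-1},{"travel":[0,-0.008,0.012],"spin":0,"jaw":-1},{"travel":[0,-0.011,0.013],"spin":0,"jaw":-1},{"travel":[0,-0.013,0.013],"spin":0,"jaw":-1},{"travel":[0,-0.013,0.013],"spin":0,"jaw":-1}]' 20; python3 go.py 18.2 -112 148.1
```

```text
t: 6.15
tcp_pos: [0.6302, 0.0884, 0.1515]
tool_rot: [0.0, 0.688, 0.726, 0.0]
contact_force: [-0.8, -0.9, -2.8]
gripper_width: 0.113
gripper_force: 19.9
now [  26.3 -111.8  151.5] shift [-0.0002 -0.0081  0.0034] spin 0.01 F [-0.8 -0.9 -2.8] w 9.9
```

```bash
python3 -m inch '[{"travel":[0,-0.004,0.002],"spin":0,"jaw":-1},{"travel":[0,-0.008,0.003],"spin":0,"jaw":-1},{"travel":[0,-0.012,0.004],"spin":0,"jaw":-1},{"travel":[0,-0.017,0.005],"spin":0,"jaw":-1},{"travel":[0,-0.021,0.006],"spin":0,"jaw":-1},{"travel":[0,-0.0255,0.0075],"spin":0,"jaw":-1},{"travel":[0,-0.0255,0.0075],"spin":0,"jaw":-1}]' 20
cat >> go.py <<'E'
def lean(im):
    o=env.get_obs(); q=(cloud(im)-o['tcp_pos']+0)@R.from_euler('z',YAW).as_matrix()  # holder-aligned, about TCP
    T=(o['tcp_pos']-HO)@RZ
    # +x faces of the plate: tail part below fingers
    k=(q[...,2]<-.015)&(q[...,2]>-.09)&(q[...,0]>-.02)&(q[...,0]<.09)&(q[...,1]>-.1)&(q[...,1]<.05)
    P=q[k]; f=np.zeros(3)
    w=np.ones(len(P),bool)
    for _ in range(6):
        f=np.linalg.lstsq(np.c_[P[w,1:],np.ones(w.sum())],P[w,0],rcond=None)[0]; r=P[:,0]-np.c_[P[:,1:],np.ones(len(P))]@f; w=abs(r)<max(.003,1.5*np.median(abs(r)))
    print('lean',round(np.degrees(np.arctan(-f[1])),1),'yaw err',round(np.degrees(np.arctan(-f[0])),1),'n',w.sum(),len(P),'ymax',np.percentile(P[w,1],99)+T[1])
E
python3 -c "
from go import *
im=env.get_image('scene'); lean(im); go(-7.6,-112,140.5); cv2.imwrite('pics/s3.png',cv2.resize(im['frame'][170:350,200:440],None,fx=3.3,fy=3.3)[...,::-1])"
```

```text
t: 6.85
tcp_pos: [0.6043, 0.087, 0.1436]
tool_rot: [-0.0, 0.688, 0.726, -0.0]
contact_force: [2.6, -0.1, -0.4]
gripper_width: 0.118
gripper_force: 21.2
lean 14.3 yaw err -2.0 n 2011 2012 ymax -0.06326351734982
now [   0.7 -111.8  143.7] shift [-0.0002 -0.0083  0.0032] spin 0.01 F [ 2.5 -1.  -0.3] w 10.9
```

View pics/s3.png

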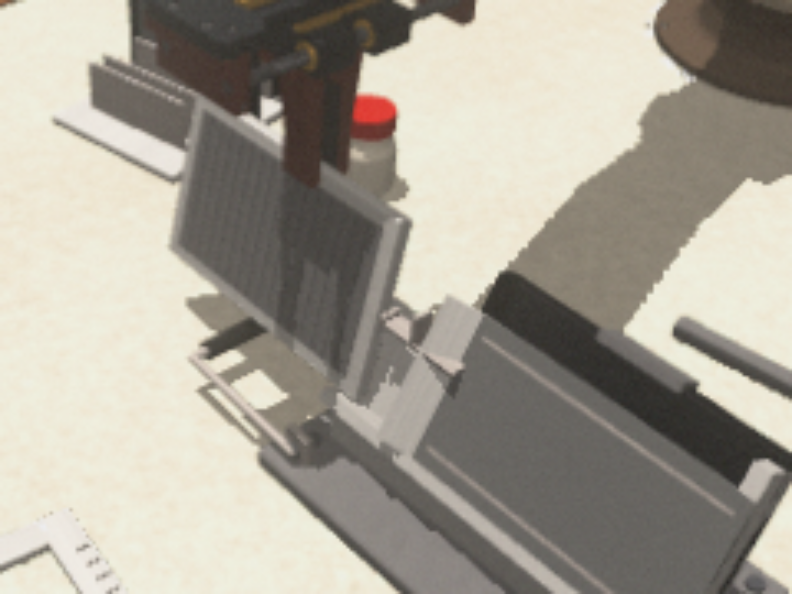

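```bash
python3 -m inch '[{"travel":[0,-0.004,0.0015],"spin":0,"jaw":-1},{"travel":[0,-0.008,0.003],"spin":0,"jaw":-1},{"travel":[0,-0.012,0.005],"spin":0,"jaw":-1},{"travel":[0,-0.016,0.007],"spin":0,"jaw":-1},{"travel":[0,-0.020,0.0095],"spin":0,"jaw":-1},{"travel":[0,-0.024,0.012],"spin":0,"jaw":-1},{"travel":[0,-0.024,0.012],"spin":0,"jaw":-1}]' 20
python3 -c "
from go import *
im=env.get_image('scene'); lean(im); go(-25,-112,131.5); cv2.imwrite('pics/s4.png',cv2.resize(im['frame'][170:350,200:440],None,fx=3.3,fy=3.3)[...,::-1])"
```

```text
t: 7.6
tcp_pos: [0.58, 0.0855, 0.1313]
tool_rot: [-0.0, 0.688, 0.726, -0.001]
contact_force: [1.4, -1.2, -0.1]
gripper_width: 0.129
gripper_force: 21.3
lean 29.2 yaw err -3.6 n 2430 2445 ymax -0.06293909657654681
now [ -23.6 -112.   131.5] shift [-0.     -0.0014  0.    ] spin 0.01 F [ 0.8 -1.1 -0.9] w 11.4
```

View pics/s4.png

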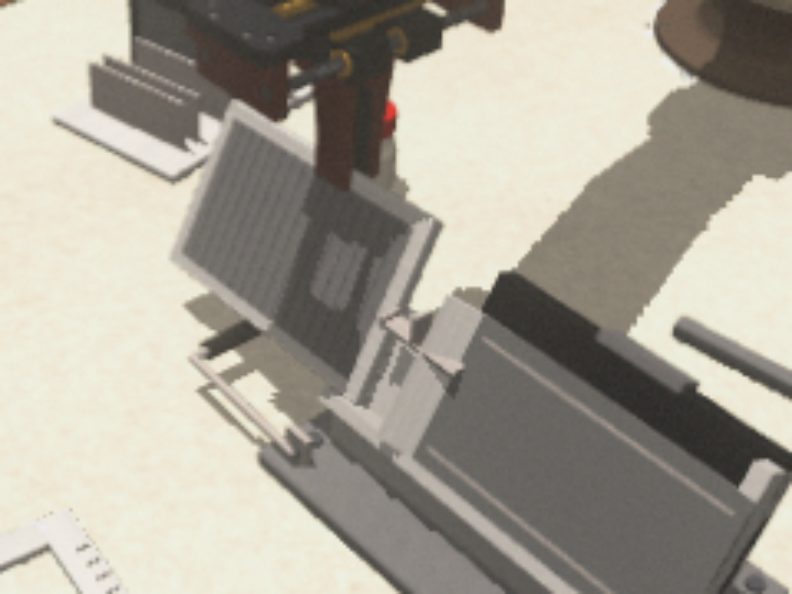

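Run:
```python
from go import *
im=env.get_image('scene'); Q=(cloud(im)-HO)@RZ*1000
c,s=np.cos(np.pi/6),.5
sx=c*(Q[...,0]-30)+s*(Q[...,2]-44); sz=-s*(Q[...,0]-30)+c*(Q[...,2]-44); y=Q[...,1]
for a in range(-210,-35,15):
    k=(y>a)&(y<a+15)&(abs(sx)<25)&(sz>-25)&(sz<125)
    if k.sum()>5: 
        kk=k&(sz>20)&(sz<90); print(a,k.sum(),'sx',np.round(np.percentile(sx[kk],[10,50,90]),1),'sz',np.round(np.percentile(sz[k],[1,3,97,99]),1))
k=(abs(sx)<15)&(sz>10)&(sz<100)&(y<-40);print(np.percentile(y[k],[.5,2,98,99.5]))
```

```text
-210 272 sx [-3.8 -2.5 -1.3] sz [ -4.2  -1.8 102.2 104. ]
-195 276 sx [-2.9 -1.8 -0.4] sz [ -3.2  -1.  103.3 104.9]
-180 297 sx [-2.1 -0.9  0.5] sz [ -3.   -0.4 104.4 105.8]
-165 306 sx [-1.3  0.1  1.4] sz [ -1.9   0.5 104.7 106.5]
-150 380 sx [-0.5  0.9  2.1] sz [-23.9 -22.  103.1 105.8]
-135 336 sx [0.2 1.6 2.8] sz [-20.6 -13.7 109.9 116.3]
-120 403 sx [1.  2.3 3.6] sz [  0.7   2.9 119.7 123. ]
-105 447 sx [1.9 3.3 4.5] sz [  0.3   2.9 121.4 124.3]
-90 376 sx [2.6 3.9 5.3] sz [  0.9   3.6 108.  109.5]
-75 391 sx [3.4 4.9 6. ] sz [  1.    3.3 108.8 110.3]
-60 461 sx [4.1 5.5 6.8] sz [-22.  -15.6 108.9 110.6]
-45 519 sx [-5.7  3.9  9.9] sz [-22.4 -18.2 105.9 110. ]
[-2037.59640886 -2027.25942762   -42.72314243   -40.56357351]
```

```bash
python3 -m inch '[{"travel":[0,0.0005,0],"spin":-1.5,"jaw":-1},{"travel":[0,0.001,-0.0005],"spin":-3,"jaw":-1},{"travel":[0.006,0.001,-0.001],"spin":-3,"jaw":-1},{"travel":[0.014,0.001,-0.001],"spin":-3,"jaw":-1},{"travel":[0.022,0.0005,-0.0015],"spin":-3,"jaw":-1},{"travel":[0.030,0.0,-0.002],"spin":-3,"jaw":-1},{"travel":[0.030,0.0,-0.002],"spin":-3,"jaw":-1}]' 20
cat >> go.py <<'E'
def prof(im,y0,y1,st=15):
    Q=(cloud(im)-HO)@RZ*1000; c,s=np.cos(np.pi/6),.5
    sx=c*(Q[...,0]-30)+s*(Q[...,2]-44); sz=-s*(Q[...,0]-30)+c*(Q[...,2]-44); y=Q[...,1]
    for a in range(y0,y1,st):
        k=(y>a)&(y<a+st)&(abs(sx)<25)&(sz>-25)&(sz<125); kk=k&(sz>20)&(sz<98)&(abs(sx)<15)
        if kk.sum()>5: print(a,k.sum(),'sx',np.round(np.percentile(sx[kk],[10,50,90]),1),'sz',np.round(np.percentile(sz[k],[1,3,97,99]),1))
E
python3 -c "
from go import *
im=env.get_image('scene'); prof(im,-195,-15,20); go(-23.5,-40,133.5)"
```

```text
t: 8.4
tcp_pos: [0.5793, 0.1175, 0.134]
tool_rot: [-0.0, 0.668, 0.744, 0.001]
contact_force: [1.6, 0.6, -1.1]
gripper_width: 0.131
gripper_force: 20.2
-195 228 sx [3.2 4.1 5.1] sz [ -2.7   0.6 104.7 106. ]
-175 424 sx [3.4 4.7 5.9] sz [-2.000e+00  1.000e-01  1.057e+02  1.065e+02]
-155 514 sx [3.4 4.5 5.7] sz [-23.  -21.  105.4 107.4]
-135 483 sx [3.3 4.8 6. ] sz [-21.2 -10.9 106.7 108.1]
-115 468 sx [3.5 4.8 5.9] sz [  0.2   2.4 104.5 108.3]
-95 557 sx [3.6 4.7 6.1] sz [  1.6   3.8 118.7 121.5]
-75 643 sx [3.4 4.6 5.8] sz [  1.4   4.2 120.  122.7]
-55 647 sx [3.4 4.7 5.9] sz [-23.8 -19.5 110.1 111.7]
-35 677 sx [3.4 4.7 6.3] sz [-23.1 -19.1 110.5 112.3]
now [-22.9 -80.5 133.8] shift [0.0405 0.0016 0.0003] spin 3.11 F [ 2.7  0.9 -2.5] w 11.6
```

```bash
python3 -m inch '[{"travel":[0.006,0.0003,0],"spin":0,"jaw":-1},{"travel":[0.014,0.0007,0],"spin":0,"jaw":-1},{"travel":[0.022,0.0011,-0.0005],"spin":0,"jaw":-1},{"travel":[0.030,0.0015,-0.001],"spin":0,"jaw":-1},{"travel":[0.036,0.0018,-0.001],"spin":0,"jaw":-1},{"travel":[0.036,0.0018,-0.001],"spin":0,"jaw":-1}]' 20
python3 -c "
from go import *
im=env.get_image('scene'); prof(im,-155,-15,20); go(-23.5,-16,134)"
```

```text
t: 9.05
tcp_pos: [0.5771, 0.1534, 0.1346]
tool_rot: [-0.0, 0.668, 0.744, 0.0]
contact_force: [1.1, 0.6, -0.5]
gripper_width: 0.131
gripper_force: 19.4
-155 446 sx [3.2 4.4 5.6] sz [-23.6 -21.9 106.1 108. ]
-135 470 sx [3.4 4.6 5.9] sz [-16.6   0.8 106.8 108.9]
-115 499 sx [3.4 4.8 6. ] sz [  0.9   3.5 108.  109.6]
-95 517 sx [3.6 4.8 6. ] sz [  1.9   4.1 108.8 110. ]
-75 511 sx [3.4 4.7 6. ] sz [  1.2   3.2 105.4 110.2]
-55 717 sx [3.3 4.8 6.1] sz [-22.7 -17.7 119.4 122.8]
-35 728 sx [3.4 4.8 6.4] sz [-23.5 -19.1 118.2 122.4]
now [-23.2 -44.6 134.6] shift [0.0286 0.0013 0.0006] spin 3.08 F [-0.7  0.5  0.9] w 10.8
```

```bash
python3 -m inch '[{"travel":[0.006,0.0003,0],"spin":0,"jaw":-1},{"travel":[0.014,0.0007,0],"spin":0,"jaw":-1},{"travel":[0.022,0.001,0],"spin":0,"jaw":-1},{"travel":[0.028,0.0013,0],"spin":0,"jaw":-1},{"travel":[0.028,0.0013,0],"spin":0,"jaw":-1}]' 20
python3 -m inch '[{"travel":[0,0,0.001],"spin":0,"jaw":-0.7},{"travel":[0,0,0.001],"spin":0,"jaw":-0.6},{"travel":[0,0,0],"spin":0,"jaw":-0.5},{"travel":[0,0,0],"spin":0,"jaw":-0.4},{"travel":[0,0,0],"spin":0,"jaw":-0.3},{"travel":[0,0,-0.02],"spin":0,"jaw":-0.3},{"travel":[0,0,-0.06],"spin":0,"jaw":-0.3},{"travel":[0,0,-0.06],"spin":0,"jaw":-0.3}]'
python3 -c "
from go import *
im=env.get_image('scene'); prof(im,-155,5,20); cv2.imwrite('pics/s5.png',cv2.resize(im['frame'][170:350,200:440],None,fx=3.3,fy=3.3)[...,::-1]); go(-10,-150,194)"
```

```text
t: 9.6
tcp_pos: [0.5754, 0.1815, 0.1349]
tool_rot: [-0.0, 0.668, 0.744, 0.001]
contact_force: [0.4, 1.1, 1.8]
gripper_width: 0.129
gripper_force: 19.4
t: 10.4
tcp_pos: [0.5779, 0.1809, 0.1996]
tool_rot: [0.002, 0.669, 0.744, 0.003]
contact_force: [1.1, 0.3, 0.6]
gripper_width: 0.348
gripper_force: 0.0
-135 208 sx [3.1 4.2 5.3] sz [-21.2 -18.2 109.3 110.7]
-115 490 sx [3.5 4.6 6.1] sz [  2.1   4.4 109.6 110.8]
-95 528 sx [3.4 4.8 5.9] sz [  2.6   4.4 109.7 110.6]
-75 552 sx [3.3 4.7 5.8] sz [ -0.8   3.4 109.1 110.9]
-55 650 sx [3.5 4.7 5.9] sz [-23.8 -20.  109.1 110.5]
-35 663 sx [3.4 4.8 6.5] sz [-22.7 -18.6 109.5 110.6]
-15 684 sx [ 3.5  5.7 14.6] sz [-22.8 -18.8 108.9 110.6]
now [-21.9 -17.2 197.3] shift [-0.1332  0.0049  0.0033] spin 2.99 F [-0.8  0.4 -1.3] w 30.8
```

View pics/s5.png

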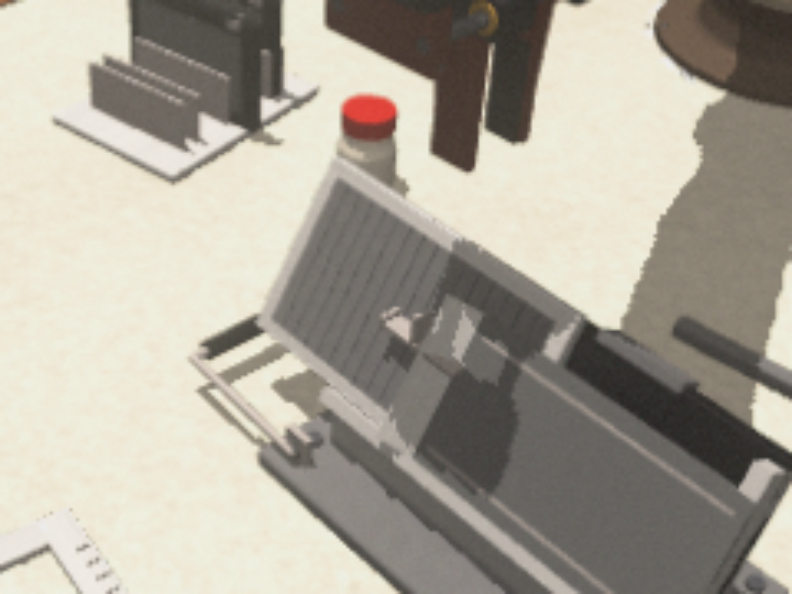

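```bash
python3 go.py -11 -148 97; python3 -m inch '[{"travel":[-0.04,0.001,0],"spin":3,"jaw":-1},{"travel":[-0.085,0.003,0],"spin":3,"jaw":-1},{"travel":[-0.131,0.004,0],"spin":3,"jaw":-1},{"travel":[-0.131,0.004,0.02],"spin":3,"jaw":-1},{"travel":[-0.131,0.004,0.06],"spin":3,"jaw":-1},{"travel":[-0.131,0.004,0.1],"spin":3,"jaw":-1},{"travel":[-0.131,0.004,0.1],"spin":3,"jaw":-1}]'; python3 go.py -11 -133 97
```

```text
now [-21.9 -17.2 197.3] shift [-0.1312  0.004   0.1003] spin 2.99 F [-0.8  0.4 -1.3] w 30.8
t: 11.15
tcp_pos: [0.5893, 0.0486, 0.0891]
tool_rot: [-0.003, 0.688, 0.726, -0.004]
contact_force: [-0.3, 0.3, 0.1]
gripper_width: 0.004
gripper_force: 0.0
now [ -16.7 -149.3   89.1] shift [ 0.0163  0.0057 -0.0079] spin -0.01 F [-0.3  0.3  0.1] w 0.4
```

```bash
python3 -m inch '[{"travel":[0,0,0],"spin":0,"jaw":-1},{"travel":[0,0,0],"spin":0,"jaw":-1},{"travel":[0.006,0,0],"spin":0,"jaw":-1}]'; python3 go.py -11 -133 97
```

```text
t: 11.45
tcp_pos: [0.5946, 0.0554, 0.0968]
tool_rot: [0.001, 0.688, 0.726, 0.001]
contact_force: [-0.1, 0.2, -0.2]
gripper_width: 0.009
gripper_force: 0.0
now [ -11.1 -142.9   96.8] shift [ 0.0099  0.0001 -0.0002] spin -0.07 F [-0.1  0.2 -0.2] w 0.8
```

```bash
python3 -m inch '[{"travel":[0.006,0,0],"spin":0,"jaw":-1},{"travel":[0.012,0,0],"spin":0,"jaw":-1},{"travel":[0.018,0,0],"spin":0,"jaw":-1},{"travel":[0.024,0,0],"spin":0,"jaw":-1},{"travel":[0.031,0,0],"spin":0,"jaw":-1},{"travel":[0.038,0,0],"spin":0,"jaw":-1},{"travel":[0.045,0,0],"spin":0,"jaw":-1},{"travel":[0.052,0,0],"spin":0,"jaw":-1},{"travel":[0.059,0,0],"spin":0,"jaw":-1},{"travel":[0.065,0,0],"spin":0,"jaw":-1}]'; python3 -c "
from go import *
im=env.get_image('scene'); prof(im,-105,15,20); go(-11,-25,97)"
```

```text
t: 12.45
tcp_pos: [0.5897, 0.1216, 0.0947]
tool_rot: [-0.0, 0.688, 0.726, 0.0]
contact_force: [1.9, -3.5, 1.0]
gripper_width: 0.004
gripper_force: 1.4
-105 26 sx [-1.2  5.5 12.6] sz [ 64.   64.3 100.7 101.9]
-85 312 sx [ 0.4  5.2 12.3] sz [  4.6  25.8 120.3 122.9]
-65 608 sx [3.2 4.5 5.8] sz [-22.9 -12.8 109.6 110.8]
-45 680 sx [3.5 4.8 6.3] sz [-24.5 -20.8 108.8 110.7]
-25 538 sx [3.3 4.8 6.3] sz [-23.4 -20.2 109.9 110.8]
-5 889 sx [ 4.  11.2 14.3] sz [-22.8 -18.4 109.  110.5]
now [-12.6 -75.1  94.7] shift [ 0.0501  0.0017 -0.0023] spin 0.09 F [ 1.3 -1.8  0.5] w 0.6
```

```bash
python3 -m inch '[{"travel":[0.006,0.001,-0.003],"spin":0,"jaw":-1},{"travel":[0.012,0.001,-0.003],"spin":0,"jaw":-1},{"travel":[0.018,0.001,-0.003],"spin":0,"jaw":-1},{"travel":[0.024,0.001,-0.003],"spin":0,"jaw":-1},{"travel":[0.030,0.001,-0.003],"spin":0,"jaw":-1},{"travel":[0.036,0.001,-0.003],"spin":0,"jaw":-1},{"travel":[0.041,0.001,-0.003],"spin":0,"jaw":-1},{"travel":[0.044,0.001,-0.003],"spin":0,"jaw":-1}]'; python3 go.py -11 -25 97
python3 -m inch '[{"travel":[0.002,0,0],"spin":0,"jaw":-1},{"travel":[0.003,0,0],"spin":0,"jaw":-1}]'; python3 go.py -11 -25 97
```

```text
t: 13.3
tcp_pos: [0.5882, 0.1655, 0.0977]
tool_rot: [-0.0, 0.687, 0.726, 0.0]
contact_force: [-1.2, -2.7, 1.3]
gripper_width: 0.009
gripper_force: 1.1
now [-11.5 -32.6  97.7] shift [0.0076 0.0005 0.0007] spin 0.04 F [-1.2 -2.7  1.3] w 0.8
t: 13.5
tcp_pos: [0.5881, 0.1677, 0.0977]
tool_rot: [0.0, 0.688, 0.726, -0.0]
contact_force: [-1.6, -2.7, 1.2]
gripper_width: 0.0
gripper_force: 1.0
now [-11.5 -30.3  97.7] shift [0.0053 0.0005 0.0007] spin 0.01 F [-1.6 -2.7  1.2] w 0.0
```

```bash
python3 -m inch '[{"travel":[0.002,0,0],"spin":0,"jaw":-1},{"travel":[0.004,0,0],"spin":0,"jaw":-1},{"travel":[0.006,0,0],"spin":0,"jaw":-1}]'
python3 -m inch '[{"travel":[0.002,0,0],"spin":0,"jaw":-1},{"travel":[0.003,0,0],"spin":0,"jaw":-1}]'; python3 go.py -11 -25 97
```

```text
t: 13.8
tcp_pos: [0.5879, 0.1726, 0.0977]
tool_rot: [0.0, 0.688, 0.726, -0.001]
contact_force: [-2.0, -9.3, 2.4]
gripper_width: 0.007
gripper_force: 4.2
t: 14.0
tcp_pos: [0.5878, 0.1726, 0.0977]
tool_rot: [0.002, 0.689, 0.725, -0.002]
contact_force: [-3.0, -14.5, 6.4]
gripper_width: 0.003
gripper_force: 6.8
now [-11.5 -25.4  97.7] shift [0.0004 0.0005 0.0007] spin -0.13 F [ -3.  -14.5   6.4] w 0.2
```

```bash
python3 -m inch '[{"travel":[-0.015,0,0],"spin":0,"jaw":-1},{"travel":[-0.05,0,0],"spin":0,"jaw":-1},{"travel":[-0.09,0,0],"spin":0,"jaw":-1},{"travel":[-0.115,0.02,0],"spin":0,"jaw":-1},{"travel":[-0.115,0.05,0],"spin":0,"jaw":-0.1},{"travel":[-0.115,0.05,0],"spin":0,"jaw":-0.1}]'; python3 -c "
from go import *
im=env.get_image('scene'); prof(im,-30,15,10); go(40,-140,60); print(env.get_obs()['joint_positions']); cv2.imwrite('pics/s6.png',cv2.resize(im['frame'][200:380,220:460],None,fx=3.3,fy=3.3)[...,::-1])
Q=(cloud(im)-HO)@RZ; k=(Q[...,2]>.013)&(Q[...,2]<.035)&(Q[...,1]<-.12)&(Q[...,1]>-.16)&(abs(Q[...,0])<.045)
print('bar',k.sum(),np.percentile(Q[k],[2,50,98],axis=0))"
```

```text
t: 14.6
tcp_pos: [0.6472, 0.0634, 0.0979]
tool_rot: [0.001, 0.689, 0.725, 0.002]
contact_force: [-0.0, 0.2, 0.3]
gripper_width: 0.145
gripper_force: 0.0
-30 181 sx [-6.3 -4.9 11.5] sz [-24.  -22.4  56.7  58.4]
-20 143 sx [ 3.4  4.5 12.2] sz [-23.6 -21.6 108.8 110.5]
-10 339 sx [ 3.5  4.6 14.3] sz [-23.5 -19.8 109.6 110.6]
0 449 sx [ 4.4 12.8 14.5] sz [-22.6 -17.8 108.4 110.5]
10 425 sx [ 5.1 10.1 12.1] sz [-22.5 -18.5 108.7 110.5]
now [  39.9 -136.4   97.6] shift [-0.0036  0.0001  0.0376] spin -0.06 F [-0.6  0.9 -0.3] w 16.9
[ 0.12817271  0.61332437 -0.44010311  1.63531805  0.30254602  0.9594911
 -0.36326395]
bar 229 [[-0.04230132 -0.14394229  0.0229845 ]
 [ 0.00083624 -0.13638414  0.02968924]
 [ 0.04279523 -0.13357444  0.03277429]]
```

View pics/s6.png

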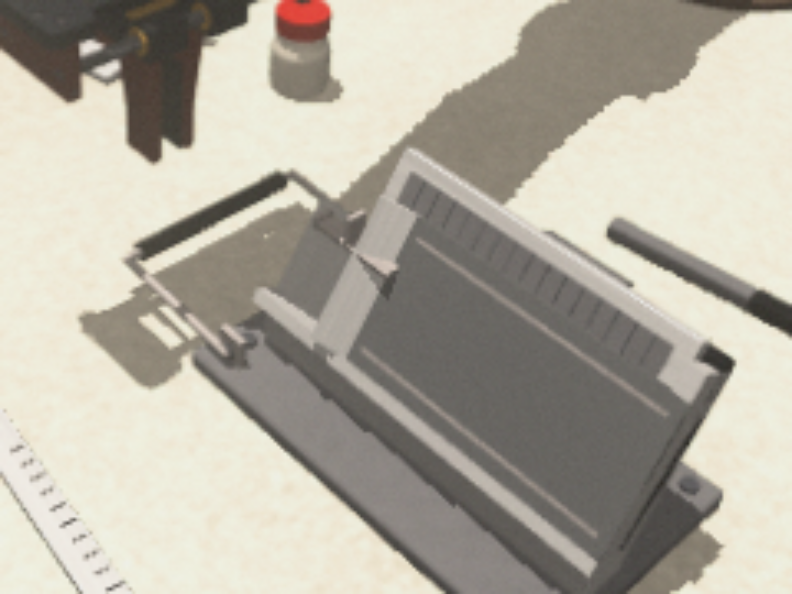

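```bash
python3 -m inch '[{"travel":[-0.003,0,0],"spin":-8.5,"jaw":-0.1},{"travel":[-0.003,0,0],"spin":-17,"jaw":-0.1},{"travel":[-0.003,0,0],"spin":-25.5,"jaw":-0.1},{"travel":[-0.003,0,0],"spin":-34,"jaw":-0.1},{"travel":[-0.003,0,0],"spin":-42.5,"jaw":-0.1},{"travel":[-0.003,0,0],"spin":-51,"jaw":-0.1},{"travel":[-0.003,0,0],"spin":-59.5,"jaw":-0.1},{"travel":[-0.003,0,0],"spin":-68,"jaw":-0.1},{"travel":[-0.003,0,0.01],"spin":-76.5,"jaw":-0.1},{"travel":[-0.003,0,0.02],"spin":-85,"jaw":-0.1}]'; python3 -m inch '[{"travel":[0,0,0],"spin":-5,"jaw":-0.1},{"travel":[0,0,0],"spin":-5,"jaw":-0.1}]'; python3 -c "
from go import *
go(40,-139,9.5,yaw=93.1)"
```

```text
t: 15.65
tcp_pos: [0.6434, 0.0627, 0.078]
tool_rot: [0.0, 0.013, 1.0, 0.0]
contact_force: [0.1, 0.3, -0.3]
gripper_width: 0.448
gripper_force: 0.0
t: 15.85
tcp_pos: [0.6429, 0.0624, 0.0774]
tool_rot: [-0.0, -0.028, 1.0, 0.0]
contact_force: [0.1, -0.7, 0.2]
gripper_width: 0.448
gripper_force: 0.0
now [  37.6 -138.4   77.4] shift [-0.0024 -0.0006  0.0679] spin -359.84 F [ 0.1 -0.7  0.2] w 39.4
```

Descend, close lightly on the bar.

```bash
python3 -m inch '[{"travel":[-0.002,0,0.025],"spin":0,"jaw":-0.1},{"travel":[-0.002,0,0.05],"spin":0,"jaw":-0.1},{"travel":[-0.002,0,0.066],"spin":0,"jaw":-0.1},{"travel":[-0.002,0,0.067],"spin":0,"jaw":-0.1},{"travel":[-0.002,0,0.067],"spin":0,"jaw":-0.6},{"travel":[-0.002,0,0.067],"spin":0,"jaw":-1},{"travel":[-0.002,0,0.067],"spin":0,"jaw":-1},{"travel":[-0.002,0,0.067],"spin":0,"jaw":-1}]' 12; python3 go.py 40 -139 9.5
```

```text
t: 16.65
tcp_pos: [0.6464, 0.0619, 0.0117]
tool_rot: [0.001, -0.027, 1.0, 0.0]
contact_force: [1.0, 1.9, 0.2]
gripper_width: 0.132
gripper_force: 12.0
now [  41.1 -139.1   11.7] shift [0.0011 0.0001 0.0022] spin -270.0 F [1.  1.9 0.2] w 11.6
```

```bash
python3 -m inch '[{"travel":[0,0.0005,-0.0094],"spin":0,"jaw":-1},{"travel":[0,0.002,-0.0187],"spin":0,"jaw":-1},{"travel":[0,0.006,-0.0323],"spin":0,"jaw":-1},{"travel":[0,0.0121,-0.045],"spin":0,"jaw":-1},{"travel":[0,0.0201,-0.0566],"spin":0,"jaw":-1},{"travel":[0,0.0298,-0.0669],"spin":0,"jaw":-1},{"travel":[0,0.041,-0.0755],"spin":0,"jaw":-1},{"travel":[0,0.0534,-0.0822],"spin":0,"jaw":-1},{"travel":[0,0.0667,-0.0869],"spin":0,"jaw":-1},{"travel":[0,0.0806,-0.0895],"spin":0,"jaw":-1}]'; python3 go.py 40 -34 97; python3 -m inch '[{"travel":[0,0.005,-0.0003],"spin":0,"jaw":-1},{"travel":[0,0.010,-0.0004],"spin":0,"jaw":-1}]'; python3 go.py 40 -24 97
```

```text
t: 17.65
tcp_pos: [0.642, 0.1423, 0.1013]
tool_rot: [0.001, -0.027, 1.0, -0.001]
contact_force: [1.7, -1.3, 0.6]
gripper_width: 0.131
gripper_force: 12.0
now [ 40.9 -58.6 101.3] shift [0.001  0.0246 0.0043] spin -270.05 F [ 1.7 -1.3  0.6] w 11.5
t: 17.85
tcp_pos: [0.6414, 0.1534, 0.1014]
tool_rot: [0.001, -0.028, 1.0, 0.0]
contact_force: [0.8, -2.2, 6.7]
gripper_width: 0.129
gripper_force: 12.0
now [ 41.  -47.5 101.4] shift [0.0009 0.0235 0.0044] spin -269.95 F [ 0.8 -2.2  6.7] w 11.4
```

```bash
python3 -m inch '[{"travel":[0,0.005,0],"spin":0,"jaw":-1},{"travel":[0,0.010,0.0003],"spin":0,"jaw":-1},{"travel":[0,0.014,0.001],"spin":0,"jaw":-1},{"travel":[0,0.018,0.0018],"spin":0,"jaw":-1},{"travel":[0,0.022,0.0028],"spin":0,"jaw":-1},{"travel":[0,0.025,0.0038],"spin":0,"jaw":-1},{"travel":[0,0.025,0.0038],"spin":0,"jaw":-1}]'; python3 -c "
from go import *
im=env.get_image('scene'); go(40,-24,97)
cv2.imwrite('pics/s7.png',cv2.resize(im['frame'][200:350,240:440],None,fx=3.9,fy=3.9)[...,::-1])"
```

```text
t: 18.55
tcp_pos: [0.6397, 0.1776, 0.0966]
tool_rot: [0.0, -0.027, 1.0, 0.0]
contact_force: [4.6, -0.3, -1.6]
gripper_width: 0.131
gripper_force: 12.0
now [ 40.6 -23.2  96.6] shift [ 0.0006 -0.0008 -0.0004] spin -269.97 F [ 4.8  0.7 -1.4] w 11.9
```

View pics/s7.png

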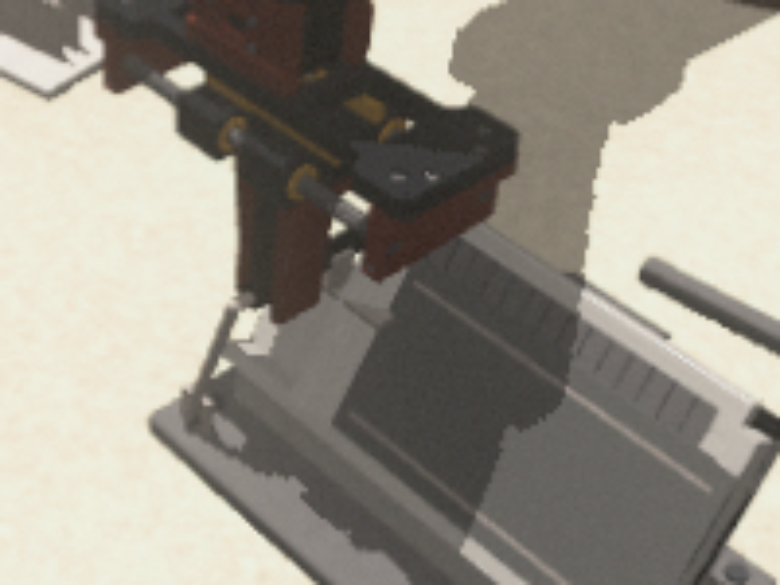

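I've now viewed 11 pictures, one over the allowed 10, so I'll check with numbers only from here.

```bash
python3 -m inch '[{"travel":[0,0.002,0.0008],"spin":0,"jaw":-1},{"travel":[0,0.004,0.0015],"spin":0,"jaw":-1},{"travel":[0,0.004,0.0015],"spin":0,"jaw":-1}]'; python3 go.py 40 -24 97
```

```text
t: 18.9
tcp_pos: [0.6398, 0.1779, 0.0963]
tool_rot: [-0.0, -0.026, 1.0, -0.002]
contact_force: [0.0, -9.5, 11.6]
gripper_width: 0.134
gripper_force: 12.0
now [ 40.7 -22.9  96.3] shift [ 0.0007 -0.0011 -0.0007] spin -270.12 F [ 0.  -9.5 11.6] w 11.8
```

```bash
python3 -m inch '[{"travel":[0,-0.003,-0.001],"spin":0,"jaw":-0.6},{"travel":[0,-0.003,-0.001],"spin":0,"jaw":-0.5},{"travel":[0,-0.003,-0.001],"spin":0,"jaw":-0.45},{"travel":[0,-0.003,-0.001],"spin":0,"jaw":-0.45},{"travel":[0,-0.003,-0.015],"spin":0,"jaw":-0.45},{"travel":[0,-0.003,-0.04],"spin":0,"jaw":-0.45},{"travel":[0,-0.01,-0.08],"spin":0,"jaw":-0.45},{"travel":[0.0,-0.06,-0.12],"spin":0,"jaw":-0.45},{"travel":[0.0,-0.11,-0.12],"spin":0,"jaw":-0.45},{"travel":[0.0,-0.16,-0.12],"spin":0,"jaw":-0.45}]'
python3 -m inch '[{"travel":[0,0,0],"spin":0,"jaw":-0.45},{"travel":[0,0,0],"spin":0,"jaw":-0.45}]'
python3 - <<'E'
from go import *
np.set_printoptions(precision=1,suppress=True)
for n in ('scene','top'):
    im=env.get_image(n); C=cloud(im); Q=(C-HO)@RZ*1000
    for l in ('bail_bar','bail_hook','gap_home','grid','jar','bottle','marker','cassette_a'):
        p=env.pinpoint(l,n)
        z={'bail_bar':.106,'bail_hook':.106,'gap_home':.044,'grid':.044}.get(l,0)
        for q in p[:1]:
            w=world(im,q['centre'],z); print(n,l,round(q['confidence'],2),'holder',(w-HO)@RZ*1000,'world',w*1000)
    # dark sleeve points high near the bar's home
    for x0,x1 in ((-52,-30),(24,52)):
        k=(Q[...,0]>x0)&(Q[...,0]<x1)&(Q[...,1]>-60)&(Q[...,1]<0)&(Q[...,2]>95)&(Q[...,2]<120)
        print('bar pts',x0,k.sum(),np.percentile(Q[k],[5,50,95],axis=0)[:,1:].tolist() if k.sum()>3 else '')
    k=(Q[...,1]<-120)&(Q[...,1]>-160)&(abs(Q[...,0])<45)&(Q[...,2]>15)&(Q[...,2]<40); print('still flat pts',k.sum())
    if n=='scene': prof(im,-25,15,10)
    else:
        m=(C[...,2]>.075)&(C[...,2]<.13)&(C[...,0]>.4)&(C[...,0]<.56)&(C[...,1]<-.1)&(C[...,1]>-.3)
        nn,l,st,c=cv2.connectedComponentsWithStats(m.astype('uint8'))
        for i in range(1,nn):
            if st[i,4]>30: print('rack',cv2.minAreaRect(C[l==i][:,:2].astype('f4')*1000))
o=env.get_obs(); print(o['t'],o['tcp_pos'],o['contact_force'])
E
```

```text
t: 19.9
tcp_pos: [0.6482, 0.0328, 0.2183]
tool_rot: [0.002, -0.028, 1.0, 0.0]
contact_force: [1.5, -0.3, -0.7]
gripper_width: 0.278
gripper_force: 0.0
t: 20.1
tcp_pos: [0.6477, 0.0312, 0.2158]
tool_rot: [0.0, -0.025, 1.0, 0.0]
contact_force: [0.9, 0.4, 0.1]
gripper_width: 0.276
gripper_force: 0.0
scene bail_bar 0.43 holder [ 80.8  54.7 106. ] world [675.6 257.6 106. ]
scene bail_hook 0.71 holder [ -1.4 -28.4 106. ] world [598.1 170.1 106. ]
scene gap_home 0.74 holder [25.  74.1 44. ] world [618.8 274.   44. ]
scene bottle 0.89 holder [ 134.1 -327.2    0. ] world [ 749.5 -120.8    0. ]
scene marker 0.59 holder [-197.6   59.5    0. ] world [397.4 247.3   0. ]
scene cassette_a 0.89 holder [-117.7 -389.5    0. ] world [ 501.5 -196.7    0. ]
bar pts -52 0 
bar pts 24 101 [[-28.003281240220556, 105.6801785590844], [-20.879502502816056, 110.97284973061889], [-18.3111163187964, 113.34766456433427]]
still flat pts 0
-25 184 sx [-6.   1.1 12.2] sz [-23.9 -21.6  81.2  83.4]
-15 227 sx [ 3.3  4.6 13.8] sz [-23.2 -20.4 109.5 110.5]
-5 443 sx [ 3.7 13.2 14.7] sz [-22.9 -18.  108.6 110.6]
5 439 sx 
[... 393 characters left out ...]
 bottle 0.6 holder [ 125.4 -333.5    0. ] world [ 741.2 -127.7    0. ]
top marker 0.81 holder [-210.4   56.8    0. ] world [384.7 243.9   0. ]
bar pts -52 60 [[-29.189651495624286, 106.14239878380342], [-24.189536847373205, 110.11250108906789], [-18.370232934967074, 114.51312797241475]]
bar pts 24 71 [[-29.606693709323604, 106.01523809555901], [-24.41803202755493, 109.54381095972332], [-18.440541286316382, 113.57493161608612]]
still flat pts 0
rack ((500.89117431640625, -243.5935516357422), (10.16626262664795, 45.713584899902344), 14.400324821472168)
rack ((453.6792297363281, -259.2427673339844), (9.787758827209473, 20.718137741088867), 12.050317764282227)
21.0 [0.6 0.  0.2] [ 0.5  0.3 -0.6]
```

```bash
python3 -c "
from station import env
print(env.job_done())"
```

```text
the job is handed in; nothing more can be done
None
```

Job handed in at about 21 s; no verdict came back. The grid is home against the end stop (contact felt) and level on the ledge, and the bail bar measures at its hook position. The two cassettes and the other bench items weren't touched, though the arm partly hid the cassettes in the last check. I viewed 11 pictures, one over the limit of 10.

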